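# Fit the spacer collar and start the clamp screw at the bottom of the spinner hub

### The job

Set up the slide spinner: slip onto its hub the collar that brings the top level with the gauge finger, leaving the other collar where it lies. Then take the clamp screw from its stand, lower it upright down the deep bore, feel for the start of the thread without forcing it, and screw it clockwise until its flange clamps the collar tight. Finally let go, and leave the jar, cup and dropper bottle alone throughout.

Things in the scene. Friction and masses are not known exactly. Their poses are not given: they have to be found in the camera images.
- hub: Spinner hub, fixed to the worktop: aluminium base plate 135 x 86 x 8 mm; on it a round shoulder 56 mm in diameter, its top 42 mm above the worktop; above that a tube 38 mm in diameter rising to 62 mm, with a 30 mm bore. Origin: on the hub's axis at worktop level; z up; x points to the gauge post.
- thread_rim (a point): Centre of the flat rim of the brass two-start thread ring at the bottom of the bore, 36 mm below its mouth; 19 mm hole. Its rim has two gaps facing each other, the thread starts. The line through them lies within 0.5 rad of the hub's x axis (differs each time, then fixed). Pins drop in up to 0.2 rad off a gap's middle; from there the groove falls clockwise (from above) 24 mm a turn.
- gauge_tip (a point): Tip of the gauge finger, a dark steel bar on a post beside the hub (34 mm from the hub's axis along its x; the post reaches from 34 to 61 mm). The point is on the finger's upper face, 66 mm above the worktop: the right collar, resting on the shoulder, has its top at this height.
- well_mouth (a point): Centre of the mouth of the hub's bore, 62 mm above the worktop; on the axis.
- collar_tall: Aluminium collar (ring), outside 58 mm, hole 42 mm, 24 mm tall, 90 g, lying flat on the worktop. Origin: centre of its underside; z up. Slips over the 38 mm tube and rests on the shoulder.
- collar_low: A second aluminium collar, same 58 and 42 mm, but only 16 mm tall, 70 g, lying flat. Origin: centre of its underside. The two collars' places may be swapped.
- screw: Steel clamp screw, 120 g, standing upright in its stand. Origin: centre of the underside of its flange (52 mm diameter, 6 mm thick); z up. Its 16 mm shank reaches 55 mm below. Origin above the worktop: 77 mm with the pins riding on the thread rim, about 69 mm once they dropped into the starts, 66 mm when the flange meets the tall collar.
- knob (a point): Middle of the screw's black bar knob, 22 mm above the screw's origin. The bar is 36 mm along the screw's x, 14 mm thick along its y (grip across y), and spans 9 to 35 mm above the origin.
- pins (a point): Middle of the screw's 6 mm cross pin, 48 mm below its origin. It lies along the screw's x and sticks out to 13 mm from the axis on both sides, so the screw is the same after a half turn. Once dropped in, turn clockwise: the flange meets the collar about 0.8 rad past a gap's middle and is tight at about 1.1 rad (0.9 to 1.4 from where it dropped). It locks by friction.
- stand: Grey parking stand of the screw, fixed: plate 70 x 70 x 6 mm with an upright tube 42 mm in diameter, bore 32 mm, 64 mm tall; the screw's flange rests on its top. Origin: centre of its underside.
- weigh_cup: Bystander: clear weighing cup, 58 mm wide, 32 mm tall; origin: centre of its underside.
- amber_jar: Bystander: brown glass jar, 42 mm wide, 88 mm tall; origin: centre of its underside.
- dropper: Bystander: small brown dropper bottle, 25 mm wide, 88 mm tall; origin: centre of its underside.
Mind the look-alikes: they are no part of the job. Leave any purple look-alike of the collar_tall alone.

How it is judged:
By the outcome, as a careful person would: the job done as asked, in the order asked, and still so for the second after the job is handed in, with the robot touching nothing.
It also fails if it takes over 61 s, if anything falls off the work surface, if the arm or the gripper's body presses on something with over 40 N, if the wrist force passes 120 N, or if a joint passes its speed limit or range.

### The arm

A 6-joint arm with a two-finger parallel gripper is mounted at the origin on a cart in front of the work surface, level with it; the furniture and walls round the work are solid. World frame = base frame: x ahead of the robot, y to its left, z up, the work surface at z = 0. Lengths are in m, angles in rad, forces in N, time in s.
With the tool pointing down it reaches from about 0.25 to 0.775 m from the base axis. Payload 8.9 kg.
Tool frame: the origin (TCP) lies on the centre line of the jaws, within the pads' length; the fingertips stand 25 mm ahead of it and the grasp point (between the pads) lies 6 mm ahead of it; z points along the fingers, y is the line along which they close (so a half turn about z gives the same grasp; the last joint's range is limited). The gripper opens to 85 mm and grips with 20 to 120 N. Pads are 22 mm wide; open, the fingers measure 114 mm over their backs; the gripper's body (76 mm by 85 mm) begins 54 mm behind the grasp point. The pads swing forward as they close: fully open they stand 13 mm farther back than shut.
Start: joints at [1.028, 0.291, -0.153, 1.127, 0, 1.431], TCP at [0.206, 0.483, 0.256] pointing down, gripper open.
Joint ranges: [-2.52, 2.52], [-0.91, 1.74], [-1.3, 1.37], [-1.96, 2.02], [-1.52, 1.47], [-3.14, 3.14]. Speed limits (rad/s): [2.22, 2.22, 2.79, 3.14, 3.14, 3.14].

### API

Orientations are given as a rotation vector (axis times angle).
In Python, from workcell import bot gives the robot as it stands. The module is installed in compiled form; this text tells all that it offers.
- The arm moves only by the tool send_rows, never from a script. Its argument "increments" is one flat list of numbers, 7 for each row, row after row: the turn, a rotation vector about the tool's x, y, z in degrees, then the shift along the tool's x, y, z in mm, then the opening, from -1 (shut) to 1 (fully open). In form: [wx, wy, wz, dx, dy, dz, grip, wx, wy, wz, dx, dy, dz, grip, ...]. A call has 1 to 8 rows; each row shifts and turns the commanded pose from where the row before left it, along the tool's axes as they then stand; what a row does not reach is not made up. A row lasts 1/10 s, in which the tool goes at most 50 mm and 8.59 degrees, less where a joint would pass 70% of its speed; a pose out of reach is approached as far as the arm can. A call is refused whole if a number of a shift passes 50 or a number of a turn 8.59, either way. A call with a gripper value outside its range is refused whole. The fingers move at their own pace and stop on an object; "force" is the grip in N (left out, the last holds). Time passes only in rows, so rows that do not move let the fingers close. It gives the time, the measured TCP pose, the force, the opening and the grip force at its end, in the units of the state.
- bot.get_state(): the state, without advancing time (a new reading comes with each control period).
- bot.grab_frame(name): name is "side" or "top"; returns a dict with "color" (384x512x3 uint8, red, green, blue), "range_z" (384x512 float32, m along the optical axis (not along the pixel's ray), 0 where there is no reading), "intrinsics" (3x3 intrinsics, pixels), "k1" (the pictures are not rectified: a ray, as slopes to the right and down, at radius r is drawn at 1 + k1 r^2 times it, then the intrinsics apply), "R" (3x3) and "t" (3): a world point X has camera coordinates R X + t. Camera axes: x right, y down, z forward; pixel columns grow to the right and rows downward; lengths in m; the calibration is good to about 2 mm. A picture is of the moment at which its call begins.
- bot.hand_in(): hands the job in; it is judged then, once.
The state is a dict: "time_s": time; "joint_pos": joint angles; "qd": joint speeds; "effort": joint torques, N m; "position": TCP position; "tcp_rot": TCP orientation; "force": force on the tool from outside, world axes, zero at the start; "wrist_torque": the same for the moment, N m; "grip_width": finger opening in m; "grip_force": force on a finger pad.
Only numpy, scipy, OpenCV 4.12 (cv2) and the standard library are available. Lean on these libraries where they do the work, as an engineer would, in place of code of your own. Each camera call takes 0.05 s, during which the arm holds its last target. There are 200 camera calls.

## Working session

There is one attempt and no reset: what is moved stays moved. The work goes in short steps, Python scripts to look and compute and a tool call to move; the robot and the scene stay as the last step left them, time stands still between calls to the robot, and variables do not carry over. Pictures are saved under pics/ and viewed, at most 10 in all, crops included, and the job is handed in when it is done.

Besides the shell and the picture viewer there is one more tool, called after "Call:" in YAML: its name, and indented under it one key for each argument. send_rows: Moves the arm, as the interface text tells. Its arguments: {"type":"object","properties":{"increments":{"type":"array","items":{"type":"number"}},"force":{"type":"number"}},"required":["increments"]}

```bash
mkdir -p pics
cat > h.py <<'E'
import numpy as np, cv2, pickle
from workcell import bot
def grab(n):
    f=bot.grab_frame(n); pickle.dump(f,open(f'{n}.pkl','wb')); return f
def load(n): return pickle.load(open(f'{n}.pkl','rb'))
def slopes(f,uv):
    uv=np.asarray(uv,float).reshape(-1,2);K=f['intrinsics']
    return cv2.undistortPoints(uv.reshape(-1,1,2),K,np.array([f['k1'],0,0,0,0.])).reshape(-1,2)
def plane(f,uv,z):
    s=slopes(f,uv);d=np.c_[s,np.ones(len(s))]@f['R'];c=-f['R'].T@f['t']
    return c+d*((z-c[2])/d[:,2])[:,None]
def depthpts(f):
    h,w=f['range_z'].shape;u,v=np.meshgrid(np.arange(w),np.arange(h))
    s=slopes(f,np.c_[u.ravel(),v.ravel()]);z=f['range_z'].ravel()
    P=(np.c_[s,np.ones(len(s))]*z[:,None]-f['t'])@f['R']; P[z==0]=np.nan
    return P.reshape(h,w,3)
def proj(f,X):
    c=np.atleast_2d(X)@f['R'].T+f['t'];s=c[:,:2]/c[:,2:];r=(s**2).sum(1,keepdims=True)
    return (s*(1+f['k1']*r))@f['intrinsics'][:2,:2].T+f['intrinsics'][:2,2]
E
python3 - <<'E'
from h import *
for n in('top','side'):
    f=grab(n);cv2.imwrite(f'pics/{n}0.png',cv2.resize(f['color'][...,::-1],(800,600)))
    print(n,f['intrinsics'].round(1).tolist(),f['k1'],(-f['R'].T@f['t']).round(3),f['R'].round(2).tolist())
s=bot.get_state();print({k:np.round(v,3).tolist() for k,v in s.items()})
E
```

```text
top [[482.2, 0.0, 261.8], [0.0, 482.2, 200.9], [0.0, 0.0, 1.0]] -0.08193615002628458 [ 0.435 -0.017  1.1  ] [[0.03, -1.0, -0.01], [-0.99, -0.02, -0.13], [0.13, 0.01, -0.99]]
side [[357.5, 0.0, 256.6], [0.0, 357.5, 187.4], [0.0, 0.0, 1.0]] -0.06484395564659086 [0.393 0.661 0.589] [[-0.97, -0.24, -0.0], [-0.14, 0.57, -0.81], [0.2, -0.79, -0.58]]
{'time_s': 0.1, 'joint_pos': [1.028, 0.291, -0.154, 1.127, 0.0, 1.432], 'qd': [-0.001, -0.001, 0.001, -0.0, 0.0, 0.001], 'effort': [0.002, -53.798, 33.192, 0.009, -0.0, 0.0], 'position': [0.206, 0.482, 0.256], 'tcp_rot': [-0.63, -3.077, 0.002], 'force': [-1.045, -0.413, -0.59], 'wrist_torque': [-0.037, -0.05, -0.003], 'grip_force': 0.0, 'grip_width': 0.085}
```

View pics/top0.png

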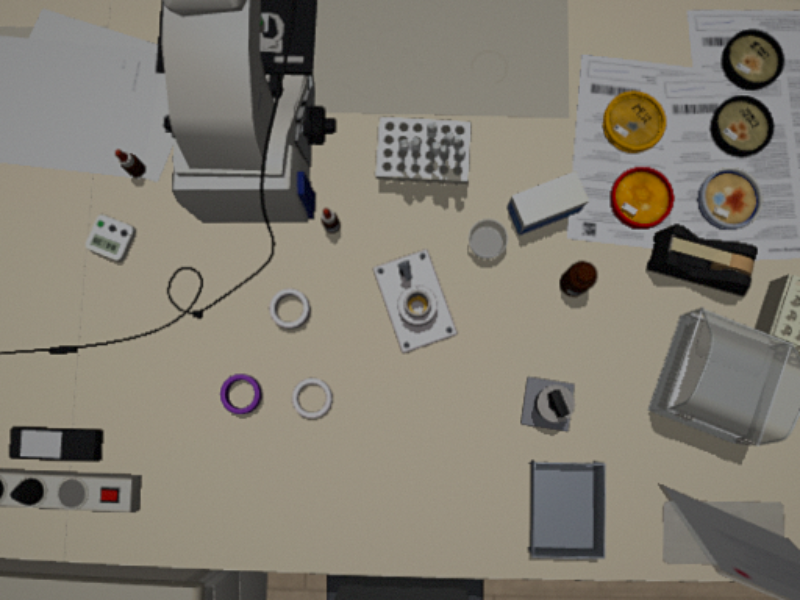

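View pics/side0.png

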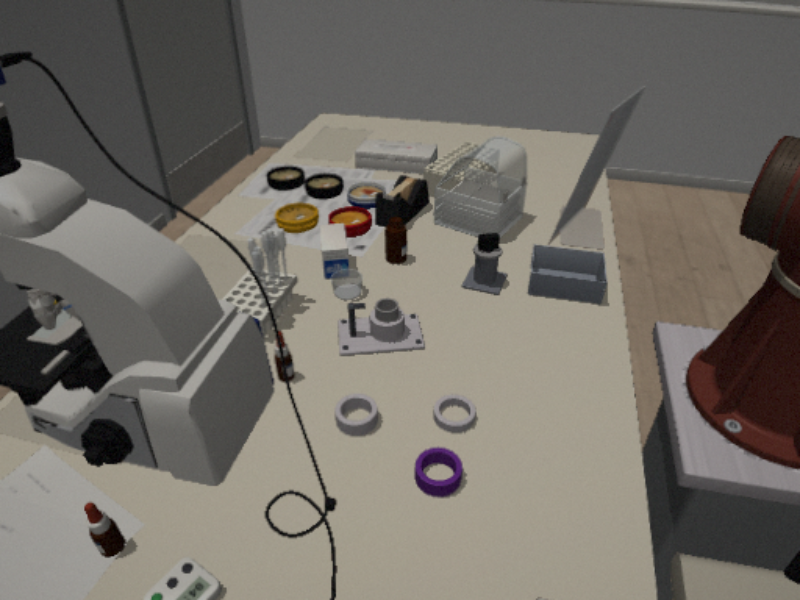

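The top view (800x600) shows the collars at (290,309) and (313,398), the purple ring at (241,394), the hub at (417,303) with its gauge post at (404,268), and the screw at (555,403). In the side view, the collar at (357,413) looks taller than the one at (454,412).

Run:
```python
from h import *
f=load('top');P=depthpts(f);g=load('side');Q=depthpts(g)
S=512/800
def ring(name,uv,z0,z1,r=32):
    u,v=[int(a*S) for a in uv];out=[]
    for nm,A in(('top',P),('side',Q)):
        c=plane(f,[[u,v]],(z0+z1)/2)[0]
        m=(np.hypot(A[...,0]-c[0],A[...,1]-c[1])<.05)&(A[...,2]>z0)&(A[...,2]<z1)
        p=A[m]
        if len(p)<5: print(name,nm,len(p));continue
        (x,y),rr=cv2.minEnclosingCircle((p[:,:2]*1000).astype(np.float32))
        print(name,nm,len(p),'z pct',np.percentile(p[:,2],[50,80,95]).round(4),'mean',p.mean(0).round(4),'circ',round(x,1),round(y,1),round(rr,1))
ring('cA',(290,309),.008,.04);ring('cB',(313,398),.008,.04)
ring('tube',(417,303),.055,.075);ring('shoulder',(417,303),.034,.05)
ring('flange',(553,406),.073,.09);ring('knob',(557,403),.095,.13);
# table plane check
print(np.nanmedian(P[250:300,200:300,2]),np.nanmedian(Q[300:330,330:380,2]))
img=f['color']
a=cv2.resize(img[150:235,230:300,::-1],None,fx=5.5,fy=5.5,interpolation=cv2.INTER_CUBIC)
b=cv2.resize(img[230:285,325:375,::-1],None,fx=5.5,fy=5.5,interpolation=cv2.INTER_CUBIC)
c=np.zeros((470,800,3),np.uint8);c[:a.shape[0],:a.shape[1]]=a[:470];c[:b.shape[0],400:400+b.shape[1]]=b
cv2.imwrite('pics/c1.png',c)
```

```text
cA top 277 z pct [0.023  0.0248 0.0264] mean [0.578  0.1717 0.0221] circ 578.5 172.7 28.9
cA side 438 z pct [0.022  0.0248 0.0258] mean [0.578  0.1749 0.0199] circ 579.1 171.6 30.2
cB top 242 z pct [0.0155 0.0171 0.0189] mean [0.4505 0.1339 0.0155] circ 449.7 135.6 29.1
cB side 317 z pct [0.0158 0.017  0.018 ] mean [0.4494 0.1372 0.0147] circ 449.9 134.8 29.5
tube top 133 z pct [0.0616 0.0646 0.0666] mean [ 0.5941 -0.0103  0.0619] circ 599.3 -7.6 34.0
tube side 131 z pct [0.0618 0.0648 0.0671] mean [ 0.5927 -0.01    0.0617] circ 599.7 -7.0 33.5
shoulder top 264 z pct [0.0415 0.0437 0.0457] mean [ 0.584  -0.0129  0.0414] circ 596.3 -8.7 40.1
shoulder side 211 z pct [0.043  0.0449 0.0491] mean [ 0.5821 -0.0037  0.0426] circ 585.3 -13.2 28.2
flange top 39 z pct [0.0761 0.0855 0.0879] mean [ 0.448  -0.2009  0.0789] circ 447.6 -207.6 24.3
flange side 72 z pct [0.0822 0.0863 0.089 ] mean [ 0.4492 -0.1997  0.0814] circ 450.8 -198.5 22.6
knob top 118 z pct [0.0983 0.1001 0.101 ] mean [ 0.4492 -0.2059  0.0984] circ 449.2 -206.1 18.3
knob side 53 z pct [0.0999 0.1011 0.1017] mean [ 0.4496 -0.2039  0.0994] circ 450.0 -206.2 18.1
-0.0002925932050741362 0.0014276199838132051
```

View pics/c1.png

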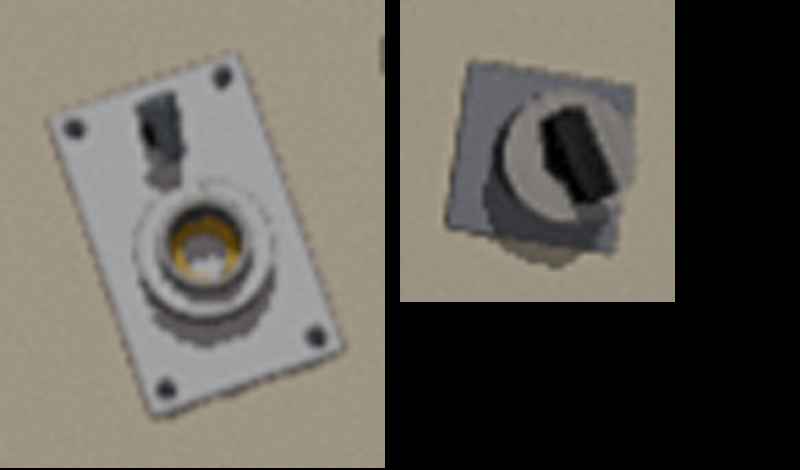

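The crop shows the hub plate, tilted about 20°, with the bore at crop (207,240). The gauge post and finger are above it at (160,130), and the knob bar runs diagonally. The depth heights agree: collar A is 24 mm tall and collar B is 16 mm. Next I'll refine the hub and knob.

```bash
cat >> h.py <<'E'
def fitc(p):
    p=np.asarray(p)[:,:2];A=np.c_[2*p,np.ones(len(p))];s=np.linalg.lstsq(A,(p**2).sum(1),rcond=None)[0]
    return s[:2],np.sqrt(s[2]+s[:2]@s[:2])
E
python3 - <<'E'
from h import *
f=load('top');P=depthpts(f);g=load('side');Q=depthpts(g)
for nm,c,A in(('top',f,P),('side',g,Q)):
    C=np.array([.583,-.0155])
    m=(np.hypot(A[...,0]-C[0],A[...,1]-C[1])<.024)&(A[...,2]>.057)&(A[...,2]<.068)
    p=A[m];(x,y),r=cv2.minEnclosingCircle((p[:,:2]*1e3).astype(np.float32));print(nm,'tube',len(p),x,y,r,'lsq',fitc(p))
    # bore interior: dark+deep pixels
    m=(np.hypot(A[...,0]-C[0],A[...,1]-C[1])<.09)&(A[...,2]>.004)&(A[...,2]<.012)
    vv,uu=np.where(m);W=plane(c,np.c_[uu,vv],.008)
    rect=cv2.minAreaRect((W[:,:2]*1e3).astype(np.float32));print(nm,'plate',rect)
    m=(np.hypot(A[...,0]-C[0],A[...,1]-C[1])<.07)&(np.hypot(A[...,0]-C[0],A[...,1]-C[1])>.031)&(A[...,2]>.055)&(A[...,2]<.075)
    p=A[m];print(nm,'gauge',len(p),p.mean(0),'dir',np.degrees(np.arctan2(*(p.mean(0)[:2]-C)[::-1])))
    C=np.array([.4495,-.206]);m=(np.hypot(A[...,0]-C[0],A[...,1]-C[1])<.03)&(A[...,2]>.0955)&(A[...,2]<.11)
    vv,uu=np.where(m);W=plane(c,np.c_[uu,vv],.099);print(nm,'knob',cv2.minAreaRect((W[:,:2]*1e3).astype(np.float32)))
    # dark colour mask of knob top in colour
    for hgt,name,C2,R2 in((.024,'cA',(.579,.172),.033),):
        m=(np.hypot(A[...,0]-C2[0],A[...,1]-C2[1])<R2)&(A[...,2]>.02);vv,uu=np.where(m);W=plane(c,np.c_[uu,vv],hgt)
        print(nm,name,cv2.minEnclosingCircle((W[:,:2]*1e3).astype(np.float32)))
    # side: stand flange top rim
    m=(np.hypot(A[...,0]-.449,A[...,1]+.206)<.03)&(A[...,2]>.066)&(A[...,2]<.075);p=A[m]
    print(nm,'flange',len(p),cv2.minEnclosingCircle((p[:,:2]*1e3).astype(np.float32)))
# image-based bore mouth in top: dark ellipse contour between bright tube ring
im=cv2.cvtColor(f['color'],cv2.COLOR_RGB2GRAY).astype(np.float32)
for c,nm in((f,'top'),(g,'side')):
    im=cv2.cvtColor(c['color'],cv2.COLOR_RGB2GRAY).astype(np.float32)
    for C in [(.583,-.0155)]:
        pts=[]
        for a in np.radians(np.arange(0,360,6)):
            rr=np.arange(.011,.019,.0002);X=np.c_[C[0]+rr*np.cos(a),C[1]+rr*np.sin(a),0*rr+.062];uv=proj(c,X).astype(np.float32)
            v=cv2.remap(im,uv[:,0],uv[:,1],cv2.INTER_LINEAR).ravel();k=np.argmax(np.gradient(cv2.GaussianBlur(v,(1,9),0).ravel()));pts.append(X[k])
        pts=np.array(pts)
        for _ in range(5):
            o,r=fitc(pts);e=abs(np.hypot(*(pts[:,:2]-o).T)-r);pts=pts[e<max(2*np.median(e),.0006)]
        print(nm,'bore',o,r,len(pts))
E
```

```text
top tube 92 585.0101318359375 -13.63151741027832 18.8431396484375 lsq (array([ 0.58488402, -0.01346914]), np.float64(0.016825659556753338))
top plate ((586.1760864257812, -13.424552917480469), (163.68472290039062, 166.129150390625), 10.157493591308594)
top gauge 70 [0.63064933 0.00385279 0.06521575] dir 22.104547033795953
top knob ((449.10382080078125, -206.03860473632812), (35.70768356323242, 14.001069068908691), 27.1619873046875)
top cA ((578.2647705078125, 172.22418212890625), 28.83690643310547)
top flange 302 ((449.0948486328125, -205.98275756835938), 26.01974868774414)
side tube 90 584.0877075195312 -14.46460247039795 20.246259689331055 lsq (array([ 0.58522392, -0.01374295]), np.float64(0.017238320824430848))
side plate ((586.9686889648438, -11.817344665527344), (154.214111328125, 90.10527801513672), 20.572509765625)
side gauge 56 [0.63072908 0.00521176 0.06528853] dir 23.458156426000826
side knob ((450.016845703125, -204.8938751220703), (35.79545211791992, 22.013715744018555), 13.808135986328125)
side cA ((577.345458984375, 173.04397583007812), 31.2587947845459)
side flange 114 ((448.7308044433594, -204.5343780517578), 26.347843170166016)
top bore [ 0.58122674 -0.0150349 ] 0.017325241922175813 25
side bore [ 0.5856688  -0.01664104] 0.0149203818778009 38
```

Call:
send_rows:
  increments: [0,0,-7.4,0,0,0,1,0,0,-7.4,0,0,0,1,0,0,-7.4,0,0,0,1,0,0,-7.4,0,0,0,1,0,0,-7.4,0,0,0,1,0,0,-7.4,0,0,0,1,0,0,0,0,0,0,1]

```text
time_s: 0.8
position: [0.2062, 0.4826, 0.256]
tcp_rot: [0.583, -3.087, 0.001]
force: [-0.6, 0.1, 0.4]
grip_width: 0.0856
grip_force: 0.0
```

Call:
send_rows:
  increments: [0,0,0,14,-36,0,1,0,0,0,14,-36,0,1,0,0,0,14,-36,0,1,0,0,0,14,-36,0,1,0,0,0,14,-36,0,1,0,0,0,14,-36,0,1,0,0,0,14,-36,0,1,0,0,0,14,-36,0,1]

```text
time_s: 1.6
position: [0.2058, 0.1725, 0.2562]
tcp_rot: [-0.574, 3.088, -0.0]
force: [1.0, -0.8, 0.1]
grip_width: 0.0854
grip_force: 0.0
```

```bash
cat >> h.py <<'E'
from scipy.spatial.transform import Rotation as Ro
def where(tgt=None,yaw=None):
    s=bot.get_state();R=Ro.from_rotvec(s['tcp_rot']).as_matrix();p=np.array(s['position'])
    print('t',round(s['time_s'],2),'p',p.round(4),'yawY',round(np.degrees(np.arctan2(R[1,1],R[0,1])),2),'tilt',np.degrees([R[0,2],R[1,2]]).round(2),'F',np.round(s['force'],1),'M',np.round(s['wrist_torque'],2),'w',round(s['grip_width'],4),'gf',round(s['grip_force'],1),'q',np.round(s['joint_pos'],2))
    if tgt is not None:print('shift mm in tool',((np.array(tgt)-p)@R*1000).round(1))
E
python3 -c "
from h import *
where([.578,.172,.1])"
```

```text
t 1.6 p [0.2058 0.1725 0.2562] yawY 111.07 tilt [ 0.02 -0.  ] F [ 1.  -0.8  0.1] M [-0.05 -0.05 -0.02] w 0.0854 gf 0.0 q [ 0.42 -0.22 -0.69  1.1  -0.    0.06]
shift mm in tool [-347.  -134.3  156.4]
```

Tracking is good. Next I move over the collar and descend partway.

Call:
send_rows:
  increments: [0,0,0,-43.4,-16.8,10,1,0,0,0,-43.4,-16.8,10,1,0,0,0,-43.4,-16.8,10,1,0,0,0,-43.4,-16.8,20,1,0,0,0,-43.4,-16.8,20,1,0,0,0,-43.4,-16.8,20,1,0,0,0,-43.4,-16.8,15,1,0,0,0,-43.4,-16.8,15,1]

```text
time_s: 2.4
position: [0.5784, 0.1742, 0.1357]
tcp_rot: [0.572, -3.088, 0.0]
force: [0.8, 1.0, 1.3]
grip_width: 0.0855
grip_force: 0.0
```

Call:
send_rows:
  increments: [0,0,0,0,0,10,1,0,0,0,0,0,25,1,0,0,0,0,0,25,1,0,0,0,0,0,20,1,0,0,0,0,0,10,1,0,0,0,0,0,0,1]

```text
time_s: 3.0
position: [0.5756, 0.1743, 0.0459]
tcp_rot: [0.576, -3.086, -0.0]
force: [0.1, -0.9, -0.3]
grip_width: 0.0855
grip_force: 0.0
```

```bash
python3 -c "
from h import *
where([.578,.172,.029])"
```

```text
t 3.0 p [0.5756 0.1743 0.0459] yawY 111.16 tilt [-0.15 -0.03] F [ 0.1 -0.9 -0.3] M [ 0.01  0.03 -0.05] w 0.0855 gf 0.0 q [ 0.17  0.62 -0.22  0.73  0.   -0.2 ]
shift mm in tool [-1.5 -3.  16.9]
```

Call:
send_rows:
  increments: [0,0,0,-1.5,-3,5,1,0,0,0,0,0,7,1,0,0,0,0,0,5,1,0,0,0,0,0,0,0.4,0,0,0,0,0,0,0,0,0,0,0,0,0,-0.3,0,0,0,0,0,0,-0.3,0,0,0,0,0,0,-0.3]
  force: 30

```text
time_s: 3.8
position: [0.5795, 0.1722, 0.0305]
tcp_rot: [-0.58, 3.087, 0.0]
force: [-1.6, -0.5, 5.9]
grip_width: 0.0563
grip_force: 32.5
```

```bash
python3 -c "
from h import *
where([.578,.172,.029])"
```

```text
t 3.8 p [0.5795 0.1722 0.0305] yawY 111.27 tilt [0.03 0.01] F [-1.6 -0.5  5.9] M [-0.05  0.36 -0.04] w 0.0563 gf 32.5 q [ 0.17  0.64 -0.23  0.7   0.   -0.2 ]
shift mm in tool [1.5 0.3 1.5]
```

Call:
send_rows:
  increments: [0,0,0,0,0,-5,-0.5,0,0,0,0,0,-15,-0.5,0,0,0,0,0,-30,-0.5,0,0,0,0,0,-30,-0.5,0,0,0,0,0,-20,-0.5,0,0,0,0,0,0,-0.5,0,0,0,0,0,0,-0.5]
  force: 30

```text
time_s: 4.5
position: [0.5794, 0.1722, 0.13]
tcp_rot: [-0.58, 3.087, -0.0]
force: [0.1, -0.5, -1.4]
grip_width: 0.056
grip_force: 32.3
```

Run:
```python
from h import *
where([.585,-.0137,.13])
p=np.array(bot.get_state()['position'])
for n in('top','side'):
    f=grab(n);A=depthpts(f)
    m=(np.hypot(A[...,0]-p[0],A[...,1]-p[1])<.034)&(A[...,2]<p[2]+.0)&(A[...,2]>p[2]-.04)
    q=A[m];print(n,len(q),np.percentile(q[:,2],[2,20,50,80,95]).round(3) if len(q) else'')
    u,v=proj(f,p-[0,0,.02])[0].astype(int);print(u,v)
    c=f['color'][max(v-50,0):v+50,max(u-65,0):u+65,::-1];cv2.imwrite(f'pics/g_{n}.png',cv2.resize(c,None,fx=4,fy=4,interpolation=cv2.INTER_CUBIC))
a=cv2.imread('pics/g_side.png');b=cv2.imread('pics/g_top.png')
cv2.imwrite('pics/g.png',np.hstack([cv2.resize(a,(400,308)),cv2.resize(b,(400,308))]))
```

```text
t 4.5 p [0.5794 0.1722 0.13  ] yawY 111.27 tilt [0.02 0.  ] F [ 0.1 -0.5 -1.4] M [0.01 0.04 0.02] w 0.056 gf 32.3 q [ 0.17  0.53 -0.13  0.91 -0.   -0.2 ]
shift mm in tool [  62.2 -175.3    0. ]
top 150 [0.102 0.115 0.122 0.124 0.126]
177 190
side 344 [0.101 0.108 0.119 0.124 0.125]
224 231
```

View pics/g.png

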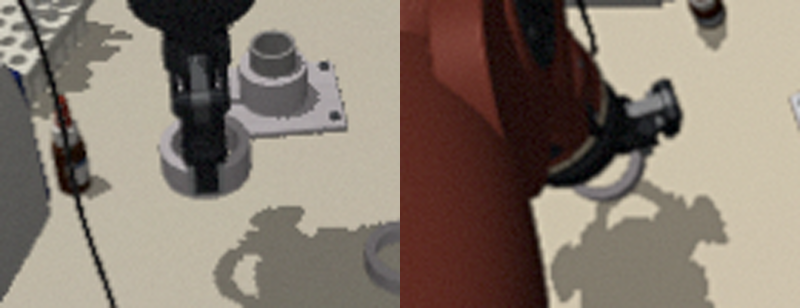

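The side view shows the collar held level by the jaws, with the hub behind it. I'll measure how it sits in the jaws.

Run:
```python
from h import *
from scipy.optimize import least_squares
p=np.array(bot.get_state()['position'])
for n in('side','top'):
    f=load(n);A=depthpts(f);c=f['color'].astype(int)
    br=c.min(2)>95
    m=(np.hypot(A[...,0]-p[0],A[...,1]-p[1])<.036)&br
    r=np.hypot(A[...,0]-p[0],A[...,1]-p[1])
    q=A[m&(A[...,2]>.101)&(A[...,2]<.120)&(r>.0245)]
    t=A[m&(A[...,2]>.121)&(A[...,2]<.128)]
    fit=least_squares(lambda o:np.hypot(q[:,0]-o[0],q[:,1]-o[1])-.029,p[:2],loss='soft_l1',f_scale=.001).x
    print(n,'wall',len(q),fit.round(4),'top n',len(t),'enc',cv2.minEnclosingCircle((t[:,:2]*1e3).astype(np.float32)), fitc(t), np.median(t[:,2]))
    # same method on the hub shoulder wall (r 28) and tube
    C=np.array([.585,-.0137]);r=np.hypot(A[...,0]-C[0],A[...,1]-C[1])
    for z0,z1,ra in((.012,.038,.028),(.045,.058,.019)):
        q=A[br&(A[...,2]>z0)&(A[...,2]<z1)&(abs(r-ra)<.004)]
        if len(q)>8:print('  hub',len(q),least_squares(lambda o:np.hypot(q[:,0]-o[0],q[:,1]-o[1])-ra,C,loss='soft_l1',f_scale=.001).x.round(4))
```

```text
side wall 43 [0.5781 0.1716] top n 132 enc ((577.7536010742188, 172.65736389160156), 28.945314407348633) (array([0.57777221, 0.17283296]), np.float64(0.02534205687299044)) 0.1236774680701615
  hub 20 [ 0.5852 -0.0153]
top wall 5 [0.5792 0.1751] top n 85 enc ((566.4295654296875, 165.56439208984375), 23.197721481323242) (array([0.57332509, 0.16958492]), np.float64(0.020245978856089634)) 0.1236325482824771
  hub 22 [ 0.5855 -0.0137]
  hub 19 [ 0.5846 -0.0137]
```

Call:
send_rows:
  increments: [0,0,0,5,-15,0,-0.5,0,0,0,10,-30,0,-0.5,0,0,0,11,-30,0,-0.5,0,0,0,10,-30,0,-0.5,0,0,0,10,-30,0,-0.5,0,0,0,10,-26,0,-0.5,0,0,0,5,-15,0,-0.5,0,0,0,0,0,0,-0.5]

```text
time_s: 5.4
position: [0.586, -0.0162, 0.1295]
tcp_rot: [0.575, -3.088, 0.0]
force: [0.4, 1.5, -1.0]
grip_width: 0.0559
grip_force: 32.3
```

Call:
send_rows:
  increments: [0,0,0,0,0,10,-0.5,0,0,0,0,0,10,-0.5,0,0,0,0,0,5,-0.5,0,0,0,0,0,0,-0.5]

```text
time_s: 5.8
position: [0.5854, -0.013, 0.1037]
tcp_rot: [0.581, -3.085, -0.001]
force: [-0.2, 1.1, -1.2]
grip_width: 0.0562
grip_force: 32.3
```

```bash
python3 -c "
from h import *
where([.5866,-.014,.095])"
```

```text
t 5.8 p [ 0.5854 -0.013   0.1037] yawY 111.33 tilt [-0.13  0.03] F [-0.2  1.1 -1.2] M [0.02 0.04 0.07] w 0.0562 gf 32.3 q [-0.15  0.53 -0.21  0.83  0.   -0.52]
shift mm in tool [-0.8 -1.4  8.7]
```

Call:
send_rows:
  increments: [0,0,0,-0.8,-1.4,0,-0.5,0,0,0,0,0,0,-0.5,0,0,0,0,0,0,-0.5]

```text
time_s: 6.1
position: [0.5879, -0.0149, 0.1054]
tcp_rot: [-0.58, 3.087, -0.0]
force: [-0.5, 0.3, -0.8]
grip_width: 0.056
grip_force: 32.3
```

Run:
```python
from h import *
from scipy.optimize import least_squares
where([.5866,-.014,.095])
p=np.array(bot.get_state()['position'])
f=grab('side');A=depthpts(f);c=f['color'].astype(int);br=c.min(2)>95
r=np.hypot(A[...,0]-p[0],A[...,1]-p[1]);d=p[2]-A[...,2]
q=A[br&(d>.010)&(d<.029)&(r>.0245)&(r<.036)];t=A[br&(d>.002)&(d<.009)&(r<.036)]
print(len(q),least_squares(lambda o:np.hypot(q[:,0]-o[0],q[:,1]-o[1])-.029,p[:2],loss='soft_l1',f_scale=.001).x.round(4),cv2.minEnclosingCircle((t[:,:2]*1e3).astype(np.float32)),fitc(t)[0])
```

```text
t 6.1 p [ 0.5879 -0.0149  0.1054] yawY 111.27 tilt [ 0.04 -0.  ] F [-0.5  0.3 -0.8] M [ 0.   -0.04  0.01] w 0.056 gf 32.3 q [-0.15  0.53 -0.21  0.83  0.   -0.52]
shift mm in tool [ 0.9  1.3 10.4]
11 [ 0.5876 -0.0166] ((586.7845458984375, -14.260644912719727), 28.47542953491211) [ 0.58613183 -0.01475488]
```

Call:
send_rows:
  increments: [0,0,0,0.9,1,0,-0.5,0,0,0,0,0,5,-0.5,0,0,0,0,0,5,-0.5,0,0,0,0,0,0,-0.5,0,0,0,0,0,0,-0.5,0,0,0,0,0,0,-0.5]

```text
time_s: 6.75
position: [0.5864, -0.0144, 0.0951]
tcp_rot: [-0.58, 3.088, 0.0]
force: [0.7, 1.0, -2.0]
grip_width: 0.056
grip_force: 32.3
```

Call:
send_rows:
  increments: [0,0,0,0,0,4,-0.5,0,0,0,0,0,4,-0.5,0,0,0,0,0,4,-0.5,0,0,0,0,0,0,-0.5,0,0,0,0,0,0,-0.5]

```text
time_s: 7.25
position: [0.5863, -0.0143, 0.0829]
tcp_rot: [0.58, -3.087, -0.0]
force: [0.2, -0.2, -1.6]
grip_width: 0.0564
grip_force: 32.3
```

```bash
python3 -c "
from h import *
where([.5866,-.014,.0725])"
```

```text
t 7.25 p [ 0.5863 -0.0143  0.0829] yawY 111.27 tilt [-0.02  0.  ] F [ 0.2 -0.2 -1.6] M [-0.02 -0.01 -0.04] w 0.0564 gf 32.3 q [-0.15  0.55 -0.23  0.78  0.   -0.52]
shift mm in tool [-0.4  0.2 10.4]
```

Collar is 10 mm around the tube with no contact force. I'll carry on to the shoulder.

Call:
send_rows:
  increments: [0,0,0,0,0,3,-0.5,0,0,0,0,0,3,-0.5,0,0,0,0,0,2,-0.5,0,0,0,0,0,1,-0.5,0,0,0,0,0,0.5,-0.5,0,0,0,0,0,0,-0.5,0,0,0,0,0,0,-0.5]

```text
time_s: 7.95
position: [0.5864, -0.0144, 0.0737]
tcp_rot: [-0.58, 3.088, -0.0]
force: [-0.3, 0.1, -1.3]
grip_width: 0.0564
grip_force: 32.3
```

Call:
send_rows:
  increments: [0,0,0,0,0,1,-0.5,0,0,0,0,0,0.5,-0.5,0,0,0,0,0,0,-0.5,0,0,0,0,0,0,-0.5]

```text
time_s: 8.35
position: [0.5865, -0.0144, 0.0726]
tcp_rot: [-0.58, 3.087, -0.0]
force: [-2.0, 0.3, 5.7]
grip_width: 0.056
grip_force: 32.8
```

Call:
send_rows:
  increments: [0,0,0,0,0,0,0.3,0,0,0,0,0,0,1,0,0,0,0,0,0,1,0,0,0,0,0,-5,1,0,0,0,0,0,-20,1,0,0,0,0,0,-40,1,0,0,0,0,0,-40,1,0,0,0,0,0,-30,1]

```text
time_s: 9.15
position: [0.5868, -0.0144, 0.2099]
tcp_rot: [-0.579, 3.086, -0.001]
force: [0.9, -0.1, -0.4]
grip_width: 0.0856
grip_force: 0.0
```

Run:
```python
from h import *
where([.449,-.206,.2])
f=grab('side');A=depthpts(f);C=np.array([.585,-.014]);r=np.hypot(A[...,0]-C[0],A[...,1]-C[1])
t=A[(A[...,2]>.0635)&(A[...,2]<.069)&(r<.033)];print(len(t),cv2.minEnclosingCircle((t[:,:2]*1e3).astype(np.float32)),fitc(t),np.median(t[:,2]))
cv2.imwrite('pics/p.png',cv2.resize(f['color'][170:250,190:300,::-1],None,fx=5,fy=5,interpolation=cv2.INTER_CUBIC))
```

```text
t 9.15 p [ 0.5868 -0.0144  0.2099] yawY 111.27 tilt [ 0.12 -0.02] F [ 0.9 -0.1 -0.4] M [-0.03 -0.02 -0.04] w 0.0856 gf 0.0 q [-0.15  0.43 -0.07  1.07  0.   -0.52]
shift mm in tool [ 198.  -128.5    9.6]
161 ((586.6297607421875, -14.090057373046875), 29.946773529052734) (array([ 0.58513933, -0.01285474]), np.float64(0.024647212850128896)) 0.06643411924789465
```

View pics/p.png

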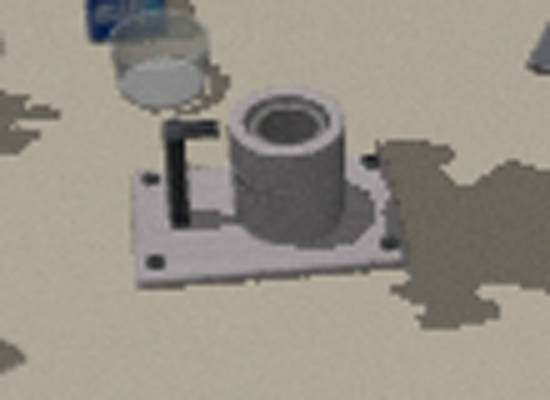

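The collar is seated, with its top at 66 mm level with the gauge finger at crop (190,128). Now the screw.

Call:
send_rows:
  increments: [0,0,-5.9,0,0,0,1,0,0,0,30,-15.4,0,1,0,0,0,40,-20,0,1,0,0,0,40,-21,0,1,0,0,0,40,-20,0,1,0,0,0,35,-18,0,1,0,0,0,25,-13,0,1,0,0,0,0,0,0,1]

```text
time_s: 10.0
position: [0.4469, -0.2082, 0.2073]
tcp_rot: [0.732, -3.055, 0.001]
force: [-0.3, 1.2, -0.6]
grip_width: 0.0856
grip_force: 0.0
```

Call:
send_rows:
  increments: [0,0,0,0,0,15,1,0,0,0,0,0,25,1,0,0,0,0,0,15,1,0,0,0,0,0,5,1,0,0,0,0,0,0,1,0,0,0,0,0,0,1]

```text
time_s: 10.6
position: [0.4491, -0.2058, 0.1478]
tcp_rot: [-0.738, 3.053, -0.001]
force: [0.9, -0.2, 0.9]
grip_width: 0.0855
grip_force: 0.0
```

```bash
python3 -c "
from h import *
where([.449,-.206,.100])"
```

```text
t 10.6 p [ 0.4491 -0.2058  0.1478] yawY 117.19 tilt [ 0.04 -0.02] F [ 0.9 -0.2  0.9] M [-0.   -0.03 -0.02] w 0.0855 gf 0.0 q [-0.58  0.32 -0.41  0.83  0.   -1.05]
shift mm in tool [ 0.2 -0.1 47.8]
```

Call:
send_rows:
  increments: [0,0,0,0,0,15,1,0,0,0,0,0,20,1,0,0,0,0,0,10,1,0,0,0,0,0,3,1,0,0,0,0,0,0,1,0,0,0,0,0,0,0.2,0,0,0,0,0,0,-0.4,0,0,0,0,0,0,-0.7]
  force: 60

```text
time_s: 11.4
position: [0.4489, -0.206, 0.0996]
tcp_rot: [-0.738, 3.053, -0.001]
force: [0.6, 0.1, -1.1]
grip_width: 0.0442
grip_force: 0.0
```

Call:
send_rows:
  increments: [0,0,0,0,0,0,-1,0,0,0,0,0,0,-1,0,0,0,0,0,0,-1,0,0,0,0,0,0,-1]

```text
time_s: 11.8
position: [0.4489, -0.2061, 0.0995]
tcp_rot: [-0.738, 3.053, -0.001]
force: [-0.7, 0.5, 6.3]
grip_width: 0.0131
grip_force: 59.2
```

```bash
python3 -c "
from h import *
where([.449,-.206,.100])"
```

```text
t 11.8 p [ 0.4489 -0.2061  0.0995] yawY 117.16 tilt [ 0.04 -0.04] F [-0.7  0.5  6.3] M [ 0.    0.07 -0.  ] w 0.0131 gf 59.2 q [-0.58  0.38 -0.47  0.71 -0.   -1.05]
shift mm in tool [-0.1  0.  -0.5]
```

Call:
send_rows:
  increments: [0,0,0,0,0,-4,-1,0,0,0,0,0,-10,-1,0,0,0,0,0,-20,-1,0,0,0,0,0,-25,-1,0,0,0,0,0,-25,-1,0,0,0,0,0,-16,-1,0,0,0,0,0,0,-1,0,0,0,0,0,0,-1]

```text
time_s: 12.6
position: [0.4485, -0.2057, 0.199]
tcp_rot: [-0.738, 3.054, -0.0]
force: [0.1, 0.2, -2.1]
grip_width: 0.0133
grip_force: 58.6
```

Run:
```python
from h import *
where([.5851,-.0138,.200])
p=np.array(bot.get_state()['position'])
f=grab('side');A=depthpts(f);c=f['color'].astype(int)
r=np.hypot(A[...,0]-p[0],A[...,1]-p[1])
for a,b in((.028,.037),(.045,.06),(.06,.075),(.075,.09)):
    d=p[2]-A[...,2];q=A[(d>a)&(d<b)&(r<.035)]
    print(a,b,len(q),q.mean(0).round(4) if len(q) else '',cv2.minEnclosingCircle((q[:,:2]*1e3).astype(np.float32)) if len(q) else '')
u,v=proj(f,p-[0,0,.05])[0].astype(int)
cv2.imwrite('pics/s.png',cv2.resize(f['color'][v-45:v+45,u-45:u+45,::-1],None,fx=6,fy=6,interpolation=cv2.INTER_CUBIC))
```

```text
t 12.6 p [ 0.4485 -0.2057  0.199 ] yawY 117.16 tilt [ 0.01 -0.01] F [ 0.1  0.2 -2.1] M [-0.07 -0.03 -0.02] w 0.0133 gf 58.6 q [-0.58  0.27 -0.34  0.96 -0.   -1.05]
shift mm in tool [-209.2  108.4   -1. ]
0.028 0.037 68 [ 0.4501 -0.1906  0.1693] ((449.55999755859375, -203.53814697265625), 26.803726196289062)
0.045 0.06 30 [ 0.4484 -0.2004  0.1465] ((448.3790283203125, -202.6134796142578), 7.226770877838135)
0.06 0.075 31 [ 0.449  -0.2004  0.1311] ((448.91009521484375, -204.05615234375), 8.583518981933594)
0.075 0.09 31 [ 0.449  -0.2006  0.1179] ((448.89080810546875, -203.6652374267578), 12.447586059570312)
```

View pics/s.png

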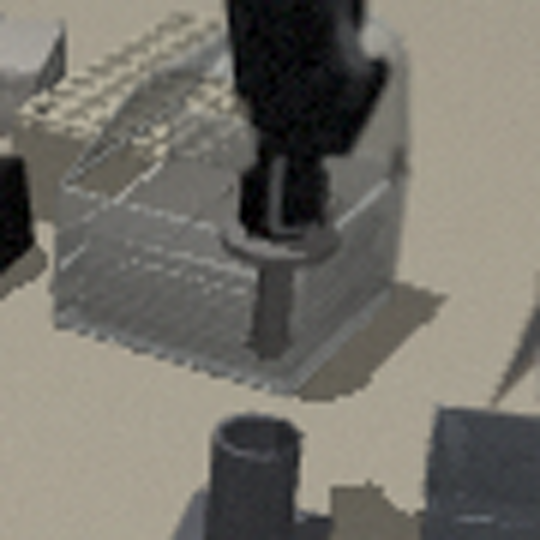

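The screw hangs upright in the jaws above the stand, and its shank slices line up vertically. I'll turn it to the counterclockwise end of the search range and move over the hub.

Call:
send_rows:
  increments: [0,0,-7.2,0,0,0,-1,0,0,-7.2,0,0,0,-1,0,0,-7.2,0,0,0,-1,0,0,-7.4,0,0,0,-1,0,0,0,-20,-0.8,0,-1,0,0,0,-35,-1,0,-1,0,0,0,-40,-1,0,-1,0,0,0,-40,-1,0,-1]

```text
time_s: 13.45
position: [0.5268, -0.0945, 0.1978]
tcp_rot: [1.477, -2.771, -0.002]
force: [0.9, -0.6, -1.2]
grip_width: 0.0131
grip_force: 58.5
```

Call:
send_rows:
  increments: [0,0,0,-40,-1,0,-1,0,0,0,-30,-1,0,-1,0,0,0,-20,-1,0,-1,0,0,0,-10,0,0,-1,0,0,0,0,0,0,-1,0,0,0,0,0,0,-1,0,0,0,0,0,0,-1]

```text
time_s: 14.15
position: [0.5844, -0.0153, 0.1989]
tcp_rot: [1.477, -2.772, -0.0]
force: [-0.2, 0.3, -1.5]
grip_width: 0.0129
grip_force: 58.5
```

Run:
```python
from h import *
where([.5851,-.0138,.200])
```

```text
t 14.15 p [ 0.5844 -0.0153  0.1989] yawY 146.1 tilt [-0.04 -0.01] F [-0.2  0.3 -1.5] M [-0.04 -0.02  0.05] w 0.0129 gf 58.5 q [-0.15  0.44 -0.09  1.05 -0.   -1.13]
shift mm in tool [-1.7  0.3 -1.1]
```

Call:
send_rows:
  increments: [0,0,0,-1.7,0.3,5,-1,0,0,0,0,0,15,-1,0,0,0,0,0,15,-1,0,0,0,0,0,5,-1,0,0,0,0,0,0,-1,0,0,0,0,0,0,-1,0,0,0,0,0,0,-1]

```text
time_s: 14.85
position: [0.5862, -0.0129, 0.1598]
tcp_rot: [-1.478, 2.771, -0.001]
force: [-0.5, 0.3, -1.8]
grip_width: 0.0128
grip_force: 58.5
```

Run:
```python
from h import *
where([.5851,-.0138,.200])
p=np.array(bot.get_state()['position'])
f=grab('side');A=depthpts(f)
r=np.hypot(A[...,0]-p[0],A[...,1]-p[1]);d=p[2]-A[...,2]
for a,b in((.045,.06),(.06,.075)):
    q=A[(d>a)&(d<b)&(r<.035)];print(len(q),q.mean(0).round(4))
r=np.hypot(A[...,0]-.585,A[...,1]+.0138);t=A[(A[...,2]>.059)&(A[...,2]<.069)&(r<.033)];print(len(t),cv2.minEnclosingCircle((t[:,:2]*1e3).astype(np.float32)))
```

```text
t 14.85 p [ 0.5862 -0.0129  0.1598] yawY 146.16 tilt [ 0.07 -0.01] F [-0.5  0.3 -1.8] M [-0.05  0.    0.01] w 0.0128 gf 58.5 q [-0.15  0.47 -0.14  0.95  0.   -1.13]
shift mm in tool [  1.3   0.4 -40.2]
33 [ 0.5851 -0.0069  0.1068]
34 [ 0.585  -0.0072  0.0926]
215 ((586.2216796875, -13.461179733276367), 29.636856079101562)
```

Call:
send_rows:
  increments: [0,0,0,1.2,0.5,0,-1,0,0,0,0,0,6,-1,0,0,0,0,0,6,-1,0,0,0,0,0,4,-1,0,0,0,0,0,0,-1,0,0,0,0,0,0,-1,0,0,0,0,0,0,-1]

```text
time_s: 15.6
position: [0.5848, -0.0135, 0.1432]
tcp_rot: [-1.479, 2.772, -0.0]
force: [0.2, 0.3, -1.3]
grip_width: 0.0128
grip_force: 58.5
```

```bash
python3 -c "
from h import *
where([.5851,-.0138,.115])"
```

```text
t 15.6 p [ 0.5848 -0.0135  0.1432] yawY 146.17 tilt [0.01 0.  ] F [ 0.2  0.3 -1.3] M [-0.03 -0.01  0.03] w 0.0128 gf 58.5 q [-0.15  0.49 -0.17  0.92  0.   -1.13]
shift mm in tool [ 0.1 -0.4 28.2]
```

Shank is in the bore with no contact. I'll lower it gently.

Call:
send_rows:
  increments: [0,0,0,0,0,5,-1,0,0,0,0,0,5,-1,0,0,0,0,0,5,-1,0,0,0,0,0,4,-1,0,0,0,0,0,3,-1,0,0,0,0,0,0,-1,0,0,0,0,0,0,-1]

```text
time_s: 16.3
position: [0.5847, -0.0136, 0.1211]
tcp_rot: [1.479, -2.772, 0.0]
force: [0.1, -0.1, -1.7]
grip_width: 0.0126
grip_force: 58.5
```

```bash
python3 -c "
from h import *
where([.5851,-.0138,.1125])"
```

```text
t 16.3 p [ 0.5847 -0.0136  0.1211] yawY 146.16 tilt [ 0. -0.] F [ 0.1 -0.1 -1.7] M [-0.03  0.03 -0.03] w 0.0126 gf 58.5 q [-0.15  0.51 -0.2   0.87 -0.   -1.13]
shift mm in tool [-0.  -0.5  8.6]
```

Call:
send_rows:
  increments: [0,0,0,0,0,2,-1,0,0,0,0,0,2,-1,0,0,0,0,0,1.5,-1,0,0,0,0,0,1,-1,0,0,0,0,0,0,-1,0,0,0,0,0,0,-1]

```text
time_s: 16.9
position: [0.5847, -0.0135, 0.1146]
tcp_rot: [1.479, -2.772, 0.0]
force: [-0.1, -0.1, -1.8]
grip_width: 0.013
grip_force: 58.5
```

Call:
send_rows:
  increments: [0,0,0,0,0,1,-1,0,0,0,0,0,1,-1,0,0,0,0,0,0,-1,0,0,0,0,0,0,-1]

```text
time_s: 17.3
position: [0.5848, -0.0136, 0.1127]
tcp_rot: [-1.479, 2.772, -0.0]
force: [0.6, -1.3, -0.5]
grip_width: 0.0129
grip_force: 58.6
```

Call:
send_rows:
  increments: [0,0,0,0,0,0.5,-1,0,0,0,0,0,0.5,-1,0,0,0,0,0,0,-1,0,0,0,0,0,0,-1]

```text
time_s: 17.7
position: [0.585, -0.0136, 0.1122]
tcp_rot: [-1.479, 2.771, -0.001]
force: [-0.4, -0.6, 6.6]
grip_width: 0.0132
grip_force: 59.8
```

Call:
send_rows:
  increments: [0,0,4,0,0,0,-1,0,0,4,0,0,0,-1,0,0,0,0,0,0,-1,0,0,0,0,0,0,-1]

```text
time_s: 18.1
position: [0.5849, -0.0137, 0.1117]
tcp_rot: [-1.285, 2.867, -0.001]
force: [0.4, -1.8, 0.6]
grip_width: 0.0133
grip_force: 58.8
```

Call:
send_rows:
  increments: [0,0,4,0,0,0,-1,0,0,4,0,0,0,-1,0,0,0,0,0,0,-1,0,0,0,0,0,0,-1]

```text
time_s: 18.5
position: [0.5846, -0.0136, 0.1114]
tcp_rot: [1.083, -2.949, -0.0]
force: [-0.5, -2.1, -1.2]
grip_width: 0.0125
grip_force: 58.6
```

Call:
send_rows:
  increments: [0,0,0,0,0,0.5,-1,0,0,0,0,0,0.5,-1,0,0,0,0,0,0,-1,0,0,0,0,0,0,-1]

```text
time_s: 18.9
position: [0.5848, -0.0136, 0.1106]
tcp_rot: [-1.079, 2.95, -0.0]
force: [0.7, -1.3, -1.4]
grip_width: 0.0128
grip_force: 58.5
```

```bash
python3 -c "
from h import *
where([.5851,-.0138,.1125])"
```

```text
t 18.9 p [ 0.5848 -0.0136  0.1106] yawY 130.19 tilt [ 0.01 -0.  ] F [ 0.7 -1.3 -1.4] M [-0.39 -0.18 -0.03] w 0.0128 gf 58.5 q [-0.15  0.52 -0.21  0.84 -0.   -0.85]
shift mm in tool [-0.1 -0.4 -1.9]
```

Going down freely, so the pins are in a start. I'll follow it down gently to the bottom of the drop.

Call:
send_rows:
  increments: [0,0,0,0,0,1,-1,0,0,0,0,0,1,-1,0,0,0,0,0,1,-1,0,0,0,0,0,0,-1,0,0,0,0,0,0,-1]

```text
time_s: 19.4
position: [0.5849, -0.0136, 0.1075]
tcp_rot: [-1.079, 2.95, -0.0]
force: [1.8, -1.5, -2.4]
grip_width: 0.0126
grip_force: 58.4
```

Call:
send_rows:
  increments: [0,0,0,0,0,1,-1,0,0,0,0,0,0.5,-1,0,0,0,0,0,0,-1,0,0,0,0,0,0,-1]

```text
time_s: 19.8
position: [0.5848, -0.0136, 0.1061]
tcp_rot: [-1.079, 2.951, -0.0]
force: [3.1, -2.1, -0.7]
grip_width: 0.0129
grip_force: 58.6
```

Call:
send_rows:
  increments: [0,0,0,0,0,1,-1,0,0,0,0,0,0.5,-1,0,0,0,0,0,0,-1,0,0,0,0,0,0,-1]

```text
time_s: 20.2
position: [0.5849, -0.0136, 0.1051]
tcp_rot: [-1.078, 2.95, -0.001]
force: [1.2, -3.4, 4.9]
grip_width: 0.013
grip_force: 59.9
```

```bash
python3 -c "
from h import *
where([.5851,-.0138,.1125])"
```

```text
t 20.2 p [ 0.5849 -0.0136  0.1051] yawY 130.16 tilt [ 0.04 -0.01] F [ 1.2 -3.4  4.9] M [-0.7  -0.32 -0.02] w 0.013 gf 59.9 q [-0.15  0.52 -0.22  0.83 -0.   -0.85]
shift mm in tool [-0.  -0.3 -7.4]
```

Call:
send_rows:
  increments: [0,0,5,0,0,0.33,-1,0,0,5,0,0,0.33,-1,0,0,5,0,0,0.33,-1,0,0,5,0,0,0.33,-1,0,0,0,0,0,0,-1]
  force: 80

```text
time_s: 20.7
position: [0.5843, -0.0136, 0.1038]
tcp_rot: [0.545, -3.094, 0.0]
force: [-2.0, -3.5, 7.4]
grip_width: 0.0124
grip_force: 82.3
```

```bash
python3 -c "
from h import *
where([.5851,-.0138,.1125])"
```

```text
t 20.7 p [ 0.5843 -0.0136  0.1038] yawY 109.99 tilt [-0.02 -0.01] F [-2.  -3.5  7.4] M [-0.76  0.21 -0.07] w 0.0124 gf 82.3 q [-0.15  0.53 -0.22  0.83 -0.   -0.5 ]
shift mm in tool [-0.6 -0.5 -8.7]
```

Call:
send_rows:
  increments: [0,0,5,0,0,0.33,-1,0,0,5,0,0,0.33,-1,0,0,5,0,0,0.33,-1,0,0,5,0,0,0.33,-1,0,0,5,0,0,0.33,-1,0,0,0,0,0,0,-1]

```text
time_s: 21.3
position: [0.5842, -0.0134, 0.1021]
tcp_rot: [-0.137, -3.138, -0.0]
force: [-1.6, -1.8, 7.4]
grip_width: 0.0123
grip_force: 82.2
```

```bash
python3 -c "
from h import *
where([.5851,-.0138,.1125])"
```

```text
t 21.3 p [ 0.5842 -0.0134  0.1021] yawY 85.0 tilt [-0.03  0.  ] F [-1.6 -1.8  7.4] M [-0.64  0.21 -0.09] w 0.0123 gf 82.2 q [-0.15  0.53 -0.22  0.82 -0.   -0.06]
shift mm in tool [ -0.9  -0.3 -10.4]
```

Call:
send_rows:
  increments: [0,0,4,0,0,0.27,-1,0,0,4,0,0,0.27,-1,0,0,4,0,0,0.27,-1,0,0,0,0,0,0,-1,0,0,0,0,0,0,-1]

```text
time_s: 21.8
position: [0.5844, -0.0132, 0.1016]
tcp_rot: [-0.46, -3.108, -0.001]
force: [-1.4, -0.8, 11.4]
grip_width: 0.0123
grip_force: 82.9
```

```bash
python3 -c "
from h import *
where([.5851,-.0138,.1125])"
```

```text
t 21.8 p [ 0.5844 -0.0132  0.1016] yawY 73.16 tilt [-0.    0.03] F [-1.4 -0.8 11.4] M [-0.26  0.34 -0.17] w 0.0123 gf 82.9 q [-0.15  0.53 -0.22  0.82  0.    0.15]
shift mm in tool [ -0.8  -0.4 -10.9]
```

Call:
send_rows:
  increments: [0,0,4,0,0,0,-1,0,0,4,0,0,0,-1,0,0,0,0,0,0,-1,0,0,0,0,0,0,-1]
  force: 100

```text
time_s: 22.2
position: [0.5845, -0.0133, 0.1016]
tcp_rot: [0.676, 3.068, 0.0]
force: [-1.3, -1.6, 10.5]
grip_width: 0.0117
grip_force: 98.3
```

```bash
python3 -c "
from h import *
where([.5851,-.0138,.1125])"
```

```text
t 22.2 p [ 0.5845 -0.0133  0.1016] yawY 65.16 tilt [0.   0.02] F [-1.3 -1.6 10.5] M [-0.32  0.4  -0.19] w 0.0117 gf 98.3 q [-0.15  0.53 -0.22  0.82  0.    0.29]
shift mm in tool [ -0.8  -0.2 -10.9]
```

Call:
send_rows:
  increments: [0,0,4,0,0,0.1,-1,0,0,4,0,0,0,-1,0,0,0,0,0,0,-1,0,0,0,0,0,0,-1]

```text
time_s: 22.6
position: [0.5843, -0.0136, 0.1016]
tcp_rot: [-0.888, -3.013, 0.001]
force: [-3.1, -3.5, 11.5]
grip_width: 0.0121
grip_force: 98.5
```

```bash
python3 -c "
from h import *
where([.5851,-.0138,.1125])"
```

```text
t 22.6 p [ 0.5843 -0.0136  0.1016] yawY 57.15 tilt [-0.02 -0.02] F [-3.1 -3.5 11.5] M [-0.71  0.65 -0.1 ] w 0.0121 gf 98.5 q [-0.15  0.53 -0.22  0.82 -0.    0.43]
shift mm in tool [ -0.8   0.3 -10.9]
```

Call:
send_rows:
  increments: [0,0,4,0,0,0.1,-1,0,0,4,0,0,0,-1,0,0,0,0,0,0,-1,0,0,0,0,0,0,-1]

```text
time_s: 23.0
position: [0.5843, -0.0136, 0.1016]
tcp_rot: [-1.095, -2.944, 0.001]
force: [-3.1, -3.9, 12.7]
grip_width: 0.0122
grip_force: 98.6
```

Run:
```python
from h import *
where([.5851,-.0138,.1125])
p=np.array(bot.get_state()['position'])
f=grab('side');A=depthpts(f);r=np.hypot(A[...,0]-p[0],A[...,1]-p[1])
q=A[(A[...,2]>.0685)&(A[...,2]<.077)&(r<.028)];print(len(q),np.percentile(q[:,2],[10,50,90]))
cv2.imwrite('pics/t.png',cv2.resize(f['color'][140:240,190:300,::-1],None,fx=5,fy=5,interpolation=cv2.INTER_CUBIC))
```

```text
t 23.0 p [ 0.5843 -0.0136  0.1016] yawY 49.18 tilt [-0.01 -0.03] F [-3.1 -3.9 12.7] M [-0.74  0.62  0.34] w 0.0122 gf 98.6 q [-0.15  0.53 -0.22  0.82 -0.    0.56]
shift mm in tool [ -0.7   0.4 -10.9]
145 [0.07048533 0.07291903 0.07420344]
```

View pics/t.png

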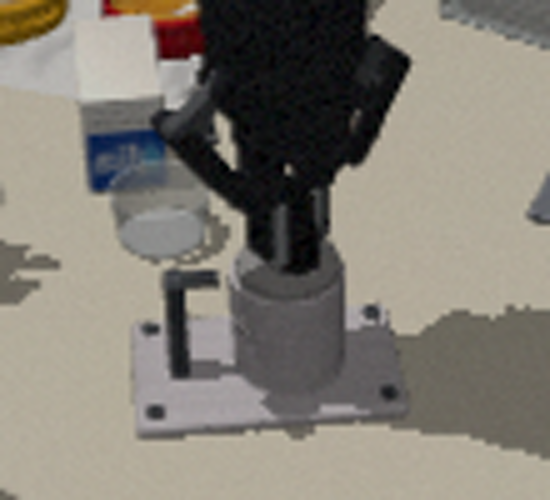

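The flange sits on the collar and reaction torque is starting to build. I'll tighten until it is clearly firm.

Call:
send_rows:
  increments: [0,0,4,0,0,0,-1,0,0,0,0,0,0,-1,0,0,0,0,0,0,-1]
  force: 120

```text
time_s: 23.35
position: [0.5843, -0.0137, 0.1016]
tcp_rot: [1.197, 2.904, -0.001]
force: [-3.3, -3.8, 13.6]
grip_width: 0.0115
grip_force: 117.9
```

```bash
python3 -c "
from h import *
where()"
```

```text
t 23.35 p [ 0.5843 -0.0137  0.1016] yawY 45.19 tilt [-0.01 -0.03] F [-3.3 -3.8 13.6] M [-0.75  0.57  0.49] w 0.0115 gf 117.9 q [-0.15  0.53 -0.22  0.82 -0.    0.63]
```

Call:
send_rows:
  increments: [0,0,4,0,0,0,-1,0,0,4,0,0,0,-1,0,0,0,0,0,0,-1,0,0,0,0,0,0,-1]

```text
time_s: 23.75
position: [0.5844, -0.0136, 0.1016]
tcp_rot: [1.396, 2.814, -0.001]
force: [-2.1, -3.0, 13.3]
grip_width: 0.0119
grip_force: 118.2
```

```bash
python3 -c "
from h import *
where()"
```

```text
t 23.75 p [ 0.5844 -0.0136  0.1016] yawY 37.24 tilt [-0.   -0.04] F [-2.1 -3.  13.3] M [-0.79  0.66  0.98] w 0.0119 gf 118.2 q [-0.15  0.53 -0.22  0.82 -0.    0.77]
```

Call:
send_rows:
  increments: [0,0,4,0,0,0,-1,0,0,4,0,0,0,-1,0,0,0,0,0,0,-1,0,0,0,0,0,0,-1]

```text
time_s: 24.15
position: [0.5844, -0.0135, 0.1015]
tcp_rot: [1.588, 2.71, -0.001]
force: [-1.6, -2.0, 12.0]
grip_width: 0.0117
grip_force: 118.5
```

```bash
python3 -c "
from h import *
where()"
```

```text
t 24.15 p [ 0.5844 -0.0135  0.1015] yawY 29.26 tilt [-0.   -0.03] F [-1.6 -2.  12. ] M [-0.76  0.57  1.11] w 0.0117 gf 118.5 q [-0.15  0.53 -0.22  0.82 -0.    0.91]
```

Call:
send_rows:
  increments: [0,0,0,0,0,0,-0.5,0,0,0,0,0,0,0,0,0,0,0,0,0,0,0,0,0,0,0,-5,0,0,0,0,0,0,-30,0,0,0,0,0,0,-40,0,0,0,0,0,0,-40,0,0,0,0,0,0,-20,0]

```text
time_s: 24.95
position: [0.5857, -0.0135, 0.2394]
tcp_rot: [1.589, 2.706, 0.003]
force: [-0.4, -1.0, -0.6]
grip_width: 0.043
grip_force: 0.0
```

Run:
```python
from h import *
where()
for n in('side','top'):
    f=grab(n);A=depthpts(f);r=np.hypot(A[...,0]-.585,A[...,1]+.0138)
    dark=f['color'].max(2)<75
    m=(r<.03)&(A[...,2]>.093)&(A[...,2]<.108);q=A[m]
    if len(q)>5:
        vv,uu=np.where(m&dark);W=plane(f,np.c_[uu,vv],.101)
        print(n,len(q),np.median(q[:,2]),q.mean(0).round(4),cv2.minAreaRect((q[:,:2]*1e3).astype(np.float32)),cv2.minAreaRect((W[:,:2]*1e3).astype(np.float32)))
    q=A[(r<.027)&(A[...,2]>.066)&(A[...,2]<.078)];print(n,'flange z',len(q),np.median(q[:,2]) if len(q) else '')
cv2.imwrite('pics/e.png',np.hstack([cv2.resize(load('side')['color'][150:240,200:290,::-1],(400,400),interpolation=2),cv2.resize(load('top')['color'][150:240,220:310,::-1],(400,400),interpolation=2)]))
```

```text
t 24.95 p [ 0.5857 -0.0135  0.2394] yawY 29.17 tilt [ 0.22 -0.02] F [-0.4 -1.  -0.6] M [ 0.03 -0.04 -0.05] w 0.043 gf 0.0 q [-0.15  0.41 -0.02  1.13  0.    0.91]
side 74 0.10143942624319086 [ 0.5834 -0.0093  0.1005] ((585.2035522460938, -13.675548553466797), (14.32032585144043, 37.48239517211914), 27.831533432006836) ((583.710693359375, -7.8505096435546875), (14.69898796081543, 44.73383331298828), 30.677291870117188)
side flange z 195 0.07265749562447302
top flange z 0
```

View pics/e.png

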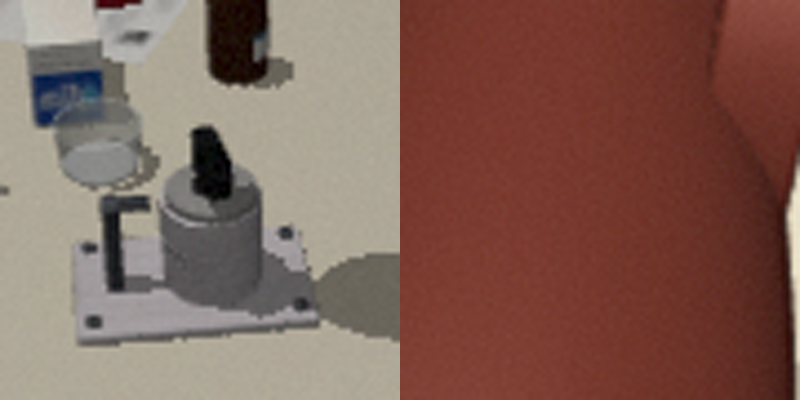

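The side view shows the flange flat on the collar and level with the gauge finger. The knob is centred at (585,-14) mm and turned to -62°, matching the tool, so the grip didn't slip. The gripper is clear, so I'm handing in.

```bash
python3 -c "
from workcell import bot
print(bot.hand_in())"
```

```text
the job is handed in; nothing more can be done
None
```

I handed the job in at about 25 s: the tall collar is on the hub level with the gauge finger, the screw is clamped down on it (last torque about 1.1 N m, turned about 1.8 rad after dropping in against the 0.9–1.4 you gave), the gripper is clear, and I did not touch the other collar, jar, cup or dropper bottle.

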